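# Charge the grinding jar

## Task

Charge the grinding jar for the mill: first tip all three sample lumps off the steel pan into the jar, then pour all six steel balls from the beaker under the shelf on top of them. Set the empty pan flat and the empty beaker upright back down on the bench, let go of everything, and leave the bottle, the vial and the weight where they stand.

Things in the scene. Friction and masses are not known exactly. Their poses are not given: they have to be found in the camera images.
- jar: steel grinding jar, fixed, clamped on a 130 x 130 x 20 mm black base with four 16 mm high pegs at its corners; the jar stands upright on the base, outer diameter 108 mm at the rim, inner diameter about 97 mm, inner floor 26 mm and rim 85 mm above the bench. Origin: centre of the base's underside, on the bench, on the jar's axis
- tub: square grey waste tub, fixed, 100 x 100 x 70 mm, open on top, not needed. Origin: centre of its underside
- shelf: narrow white reagent shelf, fixed: board 85 mm deep (x), 440 mm wide (y), underside 156 mm and top 174 mm above the bench, small bottles and a box on it up to 240 mm high; two posts 40 x 14 mm at y = +-212 mm, x = 35 to 75 mm. Origin: on the bench below the middle of the board's front (robot-side) edge; x points in under the board, y along it. Open below and behind
- cup: white plastic beaker holding the six balls, no handle, standing below the front edge of the shelf; tapered: outer radius 27 mm at the foot, 34 mm at the rim, 75 mm high, wall 3 mm, floor 4 mm, about 60 g empty. Origin: centre of its underside, z up its axis to the mouth
- pan: steel sample pan holding the three lumps, about 130 g: flat floor 90 (x) x 64 (y) x 3 mm, walls 16 mm high and 3 mm thick on both sides and at the back, open at the front (+x), where lumps slide off. Straight tail handle along x at the back: bar 12 mm wide, 12 mm high, from x = -48 to -136 mm, its underside 20 mm and its top 32 mm above the bench. Origin: middle of the pan floor's underside, z up
- lump1: grey angular sample lump, 20 x 19 x 15 mm, 16 g, lying in the pan. Origin: centre of its underside
- lump2: grey angular sample lump, 20 x 19 x 15 mm, 16 g, lying in the pan. Origin: centre of its underside
- lump3: grey angular sample lump, 20 x 19 x 15 mm, 16 g, lying in the pan. Origin: centre of its underside
- ball1: steel grinding ball, diameter 18 mm, 24 g, in the cup at the start. Origin: its centre
- ball2: steel grinding ball, diameter 18 mm, 24 g, in the cup at the start. Origin: its centre
- ball3: steel grinding ball, diameter 18 mm, 24 g, in the cup at the start. Origin: its centre
- ball4: steel grinding ball, diameter 18 mm, 24 g, in the cup at the start. Origin: its centre
- ball5: steel grinding ball, diameter 18 mm, 24 g, in the cup at the start. Origin: its centre
- ball6: steel grinding ball, diameter 18 mm, 24 g, in the cup at the start. Origin: its centre
- bottle: amber bottle with blue cap, loose bystander, diameter 56, height 125 mm, at the left side. Origin: centre of its underside
- vial: small clear jar with white cap, loose bystander, diameter 32, height 60 mm, below the shelf to the cup's left. Origin: centre of its underside
- weight: steel cylinder (calibration weight), loose bystander, diameter 36, height 50 mm, below the shelf to the cup's right. Origin: centre of its underside

How it is judged:
By the outcome, as a careful person would: the job done as asked, in the order asked, and still so for the second after the job is handed in, with the robot touching nothing.
It also fails if it takes over 72 s, if anything falls off the work surface, if the arm or the gripper's body presses on something with over 40 N, if the wrist force passes 120 N, or if a joint passes its speed limit or range.

## Robot

A 6-joint arm with a two-finger parallel gripper is mounted at the origin on the work surface. World frame = base frame: x ahead of the robot, y to its left, z up, the work surface at z = 0. Lengths are in m, angles in rad, forces in N, time in s.
With the tool pointing down it reaches from about 0.325 to 0.9 m from the base axis. Payload 6.1 kg.
Tool frame: the origin (TCP) lies midway between the tips of the shut fingers; the grasp point (between the pads) lies 19 mm behind it; z points along the fingers, y is the line along which they close (so a half turn about z gives the same grasp; the last joint's range is limited). The gripper opens to 87 mm and grips with 3 to 60 N. Pads are 19 mm wide; open, the fingers measure 117 mm over their backs; the gripper's body (75 mm by 190 mm) begins 51 mm behind the grasp point.
Start: joints at [-1.456, 0.22, 1.526, -0, 1.395, -0.126], TCP at [0.149, -0.607, 0.223] pointing down, gripper open.
Joint ranges: [-2.98, 2.98], [-0.91, 2.08], [0.09, 2.57], [-1.24, 4.39], [0.2, 2.65], [-2.68, 2.68]. Speed limits (rad/s): [2.57, 2.57, 3.01, 3.14, 3.14, 3.14].

## Interface

Orientations are given as a unit quaternion [w, x, y, z].
In Python, from cell import get_state, get_image, camera_info, finish_job, search_frame, tip_of gives the robot as it stands.
- The arm moves only by the tool move_arm, never from a script. Its argument "targets" is a list of rows, each a list of 2 entries, a list of its own where there are three numbers: the shift along the tool's x, y, z scaled (see below), then the turn, a rotation vector about the tool's x, y, z scaled (see below). In form: [[[dx, dy, dz], [ax, ay, az]], ...]. A call has 1 to 20 rows; each row shifts and turns the commanded pose from where the row before left it, along the tool's axes as they then stand; what a row does not reach is not made up. The controller multiplies each number of a shift by 100 cm and each number of a turn by 0.1 rad. A row lasts 1/12 s, in which the tool goes at most 41.7 mm and 7.16 degrees, less where a joint would pass 70% of its speed; a pose out of reach is approached as far as the arm can. A call with a number of a shift or a turn outside -1 to 1 is refused whole. A call with a gripper value outside its range is refused whole. "jaw" is the opening, from -1 (shut) to 1 (fully open), set as the call begins (left out, the last holds). The fingers move at their own pace and stop on an object; "grip_force" is the grip in N (left out, the last holds). Time passes only in rows, so rows that do not move let the fingers close. It gives the time, the measured TCP pose, the force, the opening and the grip force at its end, in the units of the state.
- get_state(): the state, without advancing time (a new reading comes with each control period).
- get_image(name): name is "scene" or "top"; returns the picture (384x512x3 uint8, red, green, blue); there is no depth.
- camera_info(name): a dict with "camera_matrix" (3x3 intrinsics, pixels), "k1" (the pictures are not rectified: a ray, as slopes to the right and down, at radius r is drawn at 1 + k1 r^2 times it, then the intrinsics apply), "cam_to_world" (4x4, takes a point from camera to world coordinates). Camera axes: x right, y down, z forward; pixel columns grow to the right and rows downward; lengths in m; the calibration is good to about 2 mm. A picture is of the moment at which its call begins. camera_info takes no time and is no camera call.
- finish_job(): hands the job in; it is judged then, once.
Trained networks look in the newest picture that a camera, given by its name, has taken for a name from the list of things; names that differ only in an ending like _2 or _b are one class to them, and where a whole thing is asked for, a point or a joint stands for the part that bears it (a point fixed in the world has none). Each returns a list of dicts, best first, with "conf" (0 to 1); they miss things now and then, are a little off and sometimes report something else, mostly with a low value. They report only what shows in the picture. A call takes as long as a camera call.
- search_frame(target, camera): "box" ([centre column, centre row, width, height] in pixels, round what is visible of it).
- tip_of(target, camera): "xy" ([column, row] in pixels: a listed point, or the origin of a listed thing).
The state is a dict: "time": time; "q": joint angles; "joint_vel": joint speeds; "joint_torque": joint torques, N m; "tcp_pos": TCP position; "orientation": TCP orientation; "wrist_force": force on the tool from outside, world axes, zero at the start; "wrist_torque": the same for the moment, N m; "grip_width": finger opening in m; "grip_force": force on a finger pad.
Only numpy, scipy, OpenCV 4.12 (cv2) and the standard library are available. Lean on these libraries where they do the work, as an engineer would, in place of code of your own. Each camera call takes 0.05 s, during which the arm holds its last target. There are 200 camera calls.

## Working session

There is one attempt and no reset: what is moved stays moved. The work goes in short steps, Python scripts to look and compute and a tool call to move; the robot and the scene stay as the last step left them, time stands still between calls to the robot, and variables do not carry over. Pictures are saved under pics/ and viewed, at most 10 in all, crops included, and the job is handed in when it is done.

Besides the shell and the picture viewer there is one more tool, called after "Request:" as name([rows], argument=value, ...), one row to a line, values as JSON. move_arm: Moves the arm, as the interface text tells. Its arguments: {"type":"object","properties":{"targets":{"type":"array"},"jaw":{"type":"number"},"grip_force":{"type":"number"}},"required":["targets"]}

```bash
mkdir -p pics; cat > h.py <<'E'
import numpy as np, cv2
from cell import *
from scipy.spatial.transform import Rotation as R
def ray(cam,px):
    c=camera_info(cam);K=np.array(c["camera_matrix"]);T=np.array(c["cam_to_world"])
    d=np.array([(px[0]-K[0,2])/K[0,0],(px[1]-K[1,2])/K[1,1]]);s=d.copy()
    for _ in range(20): s=d/(1+c["k1"]*(s@s))
    return T[:3,3],T[:3,:3]@np.array([s[0],s[1],1])
def atz(cam,px,z):
    o,d=ray(cam,px);return o+d*(z-o[2])/d[2]
def proj(cam,p):
    c=camera_info(cam);K=np.array(c["camera_matrix"]);T=np.array(c["cam_to_world"])
    q=T[:3,:3].T@(np.array(p)-T[:3,3]);s=q[:2]/q[2];s=s*(1+c["k1"]*(s@s))
    return np.array([K[0,0]*s[0]+K[0,2],K[1,1]*s[1]+K[1,2]])
def save(cam,n):
    im=get_image(cam);cv2.imwrite(f"pics/{n}.png",cv2.cvtColor(im,cv2.COLOR_RGB2BGR));return im
E
python3 - <<'E'
from h import *
np.set_printoptions(precision=3,suppress=True)
ims=[save(c,c+"0") for c in("scene","top")]
for c in("scene","top"):
    print(c,np.array(camera_info(c)["cam_to_world"])[:3])
    for t in "jar tub shelf cup pan lump1 ball1 bottle vial weight".split():
        b=tip_of(t,c)[:3];s=search_frame(t,c)[:3]
        print(t,[(np.round(x["xy"]),round(x["conf"],2),atz(c,x["xy"],0)[:2]) for x in b],[(np.round(x["box"]),round(x["conf"],2)) for x in s])
E
```

```text
scene [[ 0.981 -0.163  0.106  0.465]
 [-0.194 -0.778  0.597 -0.585]
 [-0.015 -0.606 -0.795  0.884]]
jar [(array([243., 339.]), 0.92, array([ 0.469, -0.289]))] [(array([241., 343.,  78.,  79.]), 0.74)]
tub [(array([210., 143.]), 0.57, array([0.471, 0.311]))] [(array([209., 134.,  42.,  51.]), 0.88)]
shelf [(array([297., 192.]), 0.38, array([0.68 , 0.075]))] [(array([327., 177.,  98., 182.]), 0.81)]
cup [(array([301., 199.]), 0.88, array([0.685, 0.048]))] [(array([305., 190.,  25.,  37.]), 0.82), (array([230., 255.,  28.,  70.]), 0.67)]
pan [(array([234., 240.]), 0.92, array([ 0.488, -0.041]))] [(array([231., 256.,  26.,  63.]), 0.64)]
lump1 [(array([237., 231.]), 0.61, array([ 0.499, -0.017])), (array([236., 236.]), 0.54, array([ 0.496, -0.031]))] [(array([237., 229.,  11.,   6.]), 0.44), (array([234., 239.,   7.,  11.]), 0.41)]
ball1 [(array([234., 234.]), 0.74, array([ 0.491, -0.022])), (array([301., 193.]), 0.37, array([0.689, 0.068]))] [(array([232., 255.,  30.,  70.]), 0.68)]
bottle [(array([263., 116.]), 0.69, array([0.65 , 0.397]))] [(array([263., 100.,  16.,  40.]), 0.72)]
via
[... 920 characters left out ...]
, 233.,  72.,  27.]), 0.56)]
lump1 [(array([298., 235.]), 0.57, array([ 0.472, -0.075])), (array([284., 227.]), 0.44, array([ 0.496, -0.037])), (array([278., 225.]), 0.43, array([ 0.499, -0.022]))] [(array([287., 231.,  10.,   9.]), 0.42)]
ball1 [(array([251., 160.]), 0.58, array([0.68 , 0.049])), (array([260., 162.]), 0.57, array([0.676, 0.025])), (array([251., 159.]), 0.54, array([0.683, 0.048]))] []
bottle [(array([124., 176.]), 0.74, array([0.643, 0.401]))] [(array([121., 171.,  32.,  21.]), 0.81)]
vial [(array([202., 153.]), 0.66, array([0.703, 0.185]))] [(array([200., 158.,  14.,  15.]), 0.54), (array([157., 241.,  47.,  42.]), 0.36)]
weight [] [(array([310., 152.,  16.,  16.]), 0.75)]
```

View pics/scene0.png

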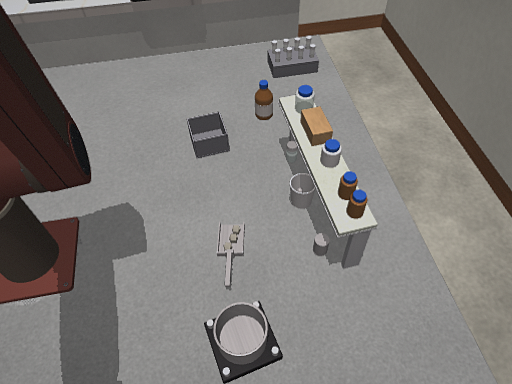

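View pics/top0.png

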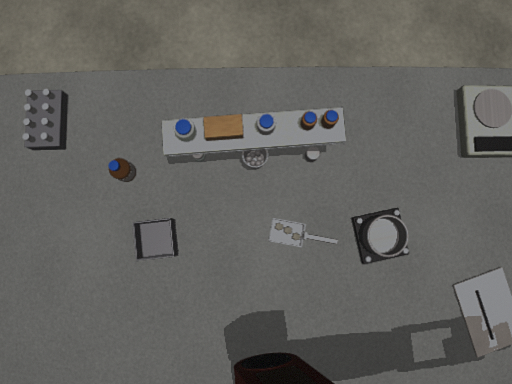

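The scene shows the pan near (231,240) with its tail pointing towards the jar (243,340), and the cup at (302,190) at the shelf's front edge. The top view agrees: pan (287,231), tail end (338,241), jar (382,236), cup (255,157). Next I'll enlarge the top view for precision.

```bash
python3 - <<'E'
from h import *
im=cv2.imread("pics/top0.png");cv2.imwrite("pics/topz.png",cv2.resize(im[135:275,235:425],None,fx=4,fy=4,interpolation=cv2.INTER_CUBIC))
s=cv2.imread("pics/scene0.png");cv2.imwrite("pics/scz.png",cv2.resize(s[165:305,200:380],None,fx=4,fy=4,interpolation=cv2.INTER_CUBIC))
E
```

```text
(no output)
```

View pics/topz.png

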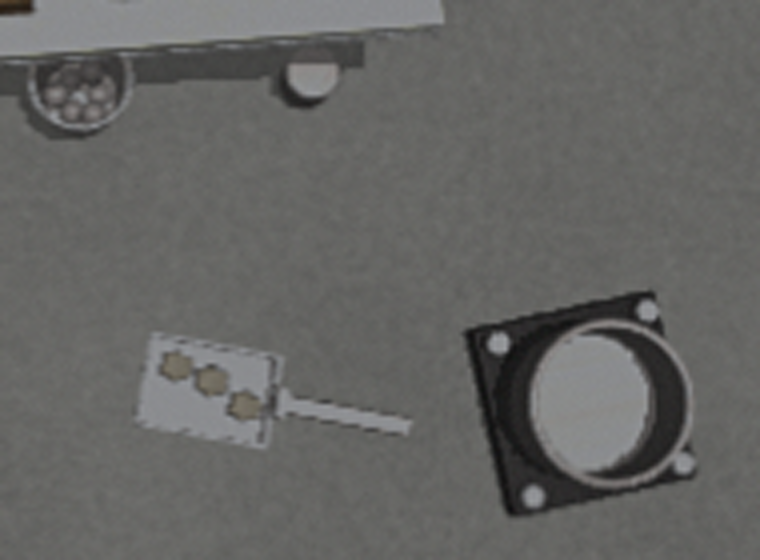

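View pics/scz.png

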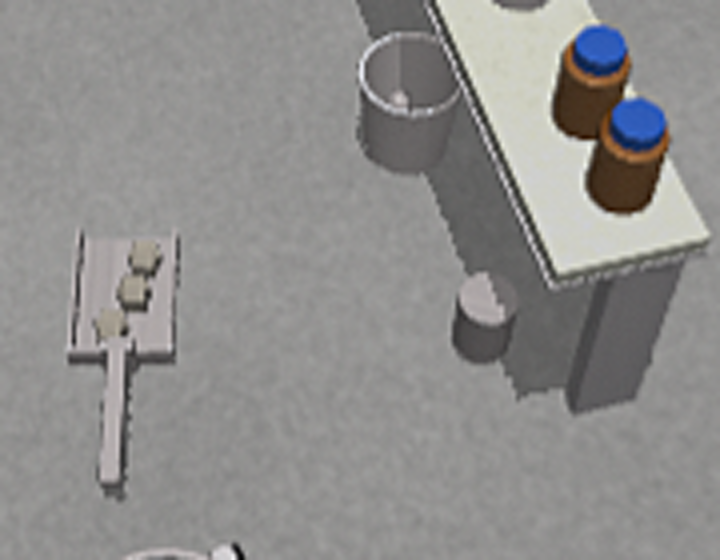

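```bash
python3 - <<'E'
from h import *
np.set_printoptions(precision=4,suppress=True)
t=lambda u,v,z:atz("top",(235+u/4-.4,135+v/4-.4),z)[:2]
s=lambda u,v,z:atz("scene",(200+u/4-.4,165+v/4-.4),z)[:2]
print("handle",t(409,426,.032),t(283,402,.032),s(110,480,.032),s(120,345,.032))
for a,b in((t(409,426,.032),t(283,402,.032)),(s(110,480,.032),s(120,345,.032))): print("yaw",np.degrees(np.arctan2(*(b-a)[::-1])))
a,b=t(409,426,.032),t(283,402,.032);e=(b-a)/np.linalg.norm(b-a);print("pan origin",a+e*.136,"len",np.linalg.norm(b-a))
print("pan front corners",t(150,333,.016),t(137,425,.003),"back",t(283,356,.016),t(265,447,.016))
print("jar",t(611,403,.085),(t(530,403,.085)-t(692,403,.085)))
print("cup",t(81,80,.075),s(410,74,.075))
print("shelf",t(0,57,.174),t(440,24,.174),s(552,282,.174),s(432,0,.174))
print("weight",t(312,80,.05),s(486,300,.05))
st=get_state();print(st["time"],st["tcp_pos"],R.from_quat(np.roll(st["orientation"],-1)).as_matrix(),st["grip_width"])
E
```

```text
handle [ 0.4544 -0.176 ] [ 0.4718 -0.0923] [ 0.4541 -0.1732] [ 0.4723 -0.0886]
yaw 78.2721935748638
yaw 77.83108922961223
pan origin [ 0.4821 -0.0428] len 0.08543765568231
pan front corners [ 0.5196 -0.0055] [0.4579 0.0039] back [ 0.5027 -0.0949] [ 0.4419 -0.0813]
jar [ 0.4671 -0.2971] [0.0022 0.1056]
cup [0.6822 0.0389] [0.6815 0.0436]
shelf [0.6788 0.0877] [ 0.6956 -0.1766] [ 0.6908 -0.1797] [0.6813 0.0174]
weight [ 0.6848 -0.1151] [ 0.6885 -0.1129]
2.1 [ 0.1491 -0.607   0.2225] [[ 0.9711  0.2385  0.    ]
 [ 0.2385 -0.9711  0.    ]
 [ 0.     -0.     -1.    ]] 0.08712036538037933
```

Both views agree to 3 mm: pan origin (0.4825,-0.0415) with yaw 78°, jar (0.466,-0.297), cup (0.682,0.041), shelf front edge x≈0.683. The lengths match the given sizes. I'll go above the pan handle.

Request:
move_arm([
  [[0.0264,-0.0246,0.0065],[0,0,0]],
  [[0.0264,-0.0246,0.0065],[0,0,0]],
  [[0.0264,-0.0246,0.0065],[0,0,0]],
  [[0.0264,-0.0246,0.0065],[0,0,0]],
  [[0.0264,-0.0246,0.0065],[0,0,0]],
  [[0.0264,-0.0246,0.0065],[0,0,0]],
  [[0.0264,-0.0246,0.0065],[0,0,0]],
  [[0.0264,-0.0246,0.0065],[0,0,0]],
  [[0.0264,-0.0246,0.0065],[0,0,0]],
  [[0.0264,-0.0246,0.0065],[0,0,0]],
  [[0.0264,-0.0246,0.0065],[0,0,0]],
  [[0.0264,-0.0246,0.0065],[0,0,0]],
  [[0.0264,-0.0246,0.0065],[0,0,0]],
  [[0.0264,-0.0246,0.0065],[0,0,0]],
  [[0.0264,-0.0246,0.0065],[0,0,0]],
  [[0.0264,-0.0246,0.0065],[0,0,0]],
], jaw=1)

```text
time: 3.43
tcp_pos: [0.4663, -0.1224, 0.1186]
orientation: [0.0, 0.993, 0.12, 0.0]
wrist_force: [0.4, -0.0, -0.0]
grip_width: 0.0871
grip_force: 0.0
```

Request:
move_arm([
  [[0,0,0],[0,0,-1]],
  [[0,0,0],[0,0,-1]],
  [[0,0,0],[0,0,-1]],
  [[0,0,0],[0,0,-1]],
  [[0,0,0],[0,0,-1]],
  [[0,0,0],[0,0,-1]],
  [[0,0,0],[0,0,-1]],
  [[0,0,0],[0,0,-1]],
  [[0,0,0],[0,0,-1]],
  [[0,0,0],[0,0,-1]],
  [[0,0,0],[0,0,-1]],
  [[0,0,0],[0,0,-0.2]],
  [[0,0,0],[0,0,0]],
])

```text
time: 4.52
tcp_pos: [0.4655, -0.124, 0.1187]
orientation: [0.0, 0.778, 0.629, 0.0]
wrist_force: [-0.2, -0.1, -0.0]
grip_width: 0.087
grip_force: 0.0
```

```bash
cat > st.py <<'E'
from h import *
np.set_printoptions(precision=4,suppress=True)
def show():
    s=get_state();M=R.from_quat(np.roll(s["orientation"],-1)).as_matrix()
    print("t",s["time"],"q",np.array(s["q"]),"p",np.array(s["tcp_pos"]),"\n",M,"\nF",np.array(s["wrist_force"]),s["grip_width"],s["grip_force"])
    open("log.txt","a").write(repr((list(map(float,s["q"])),list(map(float,s["tcp_pos"])),M.tolist()))+"\n")
    return s,M
if __name__=="__main__": show()
E
python3 st.py
```

```text
t 4.5167 q [-0.4243 -0.022   1.9922 -0.      1.1711 -0.2129] p [ 0.4655 -0.124   0.1187] 
 [[ 0.2099  0.9777  0.0003]
 [ 0.9777 -0.2099 -0.0001]
 [-0.0001  0.0003 -1.    ]] 
F [-0.2284 -0.1185 -0.0211] 0.0869973376170987 0.0
```

Request:
move_arm([
  [[0,0,0.03],[0,0,0]],
  [[0,0,0.03],[0,0,0]],
  [[0,0,0.025],[0,0,0]],
  [[0,0,0.015],[0,0,0]],
  [[0,0,0.01],[0,0,0]],
  [[0,0,0],[0,0,0]],
  [[0,0,0],[0,0,0]],
])

```text
time: 5.1
tcp_pos: [0.4655, -0.124, 0.0087]
orientation: [-0.0, 0.778, 0.629, -0.0]
wrist_force: [0.7, 0.7, -1.2]
grip_width: 0.087
grip_force: 0.0
```

Request:
move_arm([
  [[0,0,0],[0,0,0]],
  [[0,0,0],[0,0,0]],
  [[0,0,0],[0,0,0]],
  [[0,0,0],[0,0,0]],
  [[0,0,0],[0,0,0]],
  [[0,0,0],[0,0,0]],
  [[0,0,0],[0,0,0]],
  [[0,0,0],[0,0,0]],
], jaw=-1, grip_force=45)

```text
time: 5.77
tcp_pos: [0.4654, -0.124, 0.0086]
orientation: [-0.0, 0.777, 0.629, -0.0]
wrist_force: [-0.3, 0.5, 0.1]
grip_width: 0.0412
grip_force: 0.0
```

```bash
python3 st.py
```

```text
t 5.7667 q [-0.4243  0.1577  2.0463 -0.      0.9376 -0.2143] p [ 0.4654 -0.124   0.0086] 
 [[ 0.2084  0.978  -0.    ]
 [ 0.978  -0.2084 -0.    ]
 [-0.     -0.     -1.    ]] 
F [-0.3279  0.4799  0.1225] 0.04120183329382599 0.0
```

Request:
move_arm([
  [[0,0,0],[0,0,0]],
  [[0,0,0],[0,0,0]],
  [[0,0,0],[0,0,0]],
  [[0,0,0],[0,0,0]],
  [[0,0,0],[0,0,0]],
  [[0,0,0],[0,0,0]],
  [[0,0,0],[0,0,0]],
  [[0,0,0],[0,0,0]],
])

```text
time: 6.43
tcp_pos: [0.4653, -0.1239, 0.0085]
orientation: [-0.0, 0.777, 0.629, -0.0]
wrist_force: [-0.5, 0.4, -0.0]
grip_width: 0.0112
grip_force: 44.9
```

Request:
move_arm([
  [[0,0,-0.01],[0,0,0]],
  [[0,0,-0.02],[0,0,0]],
  [[0,0,-0.025],[0,0,0]],
  [[0,0,-0.025],[0,0,0]],
  [[0,0,-0.025],[0,0,0]],
  [[0,0,-0.025],[0,0,0]],
  [[0,0,-0.025],[0,0,0]],
  [[0,0,-0.025],[0,0,0]],
  [[0,0,-0.01],[0,0,0]],
  [[0,0,0],[0,0,0]],
])

```text
time: 7.27
tcp_pos: [0.4671, -0.1248, 0.2019]
orientation: [0.003, 0.777, 0.629, 0.001]
wrist_force: [0.1, -0.4, -1.7]
grip_width: 0.0114
grip_force: 44.9
```

```bash
python3 st.py; python3 - <<'E'
# fit planar FK (q4=0): R = a + L1 sin q2 + L2 sin(q2+q3)+ e cos(q2+q3) ; z = h + L1 cos + L2 cos - e sin - Lt
from h import *
from scipy.optimize import least_squares
D=[eval(l) for l in open("log.txt")]+[([-1.456,.22,1.526,0,1.395,-.126],[.1491,-.607,.2225],None)]
A=[];b=[]
for q,p,_ in D:
    r=np.sqrt(p[0]**2+p[1]**2-.0786**2);f=q[1]+q[2]
    A+=[[1,np.sin(q[1]),np.sin(f),np.cos(f),0],[0,np.cos(q[1]),np.cos(f),-np.sin(f),1]];b+=[r,p[2]]
    
x,res,rk,sv=np.linalg.lstsq(np.array(A),np.array(b),rcond=None);print("a,L1,L2,e,h-Lt",x,res,rk,sv)
E
```

```text
t 7.2667 q [-0.4243 -0.1131  1.9133 -0.0001  1.3353 -0.2143] p [ 0.4671 -0.1248  0.2019] 
 [[ 0.2084  0.978   0.0056]
 [ 0.978  -0.2084 -0.0026]
 [-0.0014  0.006  -1.    ]] 
F [ 0.1018 -0.3748 -1.69  ] 0.011444634518133445 44.92855556309223
a,L1,L2,e,h-Lt [ 0.00173497  0.4069499   0.54742714  0.05423411 -0.02550233] [1.19270817e-06] 5 [3.44657195 2.81719362 0.29664555 0.25183353 0.18205276]
```

Request:
move_arm([
  [[0,0,0],[0,0,0.4]],
  [[0,0,0],[0,0,0.7]],
  [[0,0,0],[0,0,0.9]],
  [[0,0,0],[0,0,0.9]],
  [[0,0,0],[0,0,0.9]],
  [[0,0,0],[0,0,0.9]],
  [[0,0,0],[0,0,0.9]],
  [[0,0,0],[0,0,0.9]],
  [[0,0,0],[0,0,0.9]],
  [[0,0,0],[0,0,0.9]],
  [[0,0,0],[0,0,0.9]],
  [[0,0,0],[0,0,0.9]],
  [[0,0,0],[0,0,0.9]],
  [[0,0,0],[0,0,0.9]],
  [[0,0,0],[0,0,0.9]],
  [[0,0,0],[0,0,0.9]],
  [[0,0,0],[0,0,0.9]],
  [[0,0,0],[0,0,0.9]],
  [[0,0,0],[0,0,0.9]],
  [[0,0,0],[0,0,0.9]],
])

```text
time: 8.93
tcp_pos: [0.4641, -0.1234, 0.1961]
orientation: [-0.001, 0.983, -0.186, -0.002]
wrist_force: [-0.3, -0.2, -2.0]
grip_width: 0.0115
grip_force: 44.9
```

Request:
move_arm([
  [[0,0,0],[0,0,0.9]],
  [[0,0,0],[0,0,0.9]],
  [[0,0,0],[0,0,0.9]],
  [[0,0,0],[0,0,0.5]],
  [[0,0,0],[0,0,0.3]],
  [[-0.002,0.0075,0],[0,0,0]],
  [[-0.004,0.015,0],[0,0,0]],
  [[-0.006,0.021,0],[0,0,0]],
  [[-0.006,0.021,0],[0,0,0]],
  [[-0.006,0.021,0],[0,0,0]],
  [[-0.006,0.021,0],[0,0,0]],
  [[-0.004,0.015,0],[0,0,0]],
  [[-0.002,0.01,0],[0,0,0]],
  [[0,0,0],[0,0,0]],
  [[0,0,0],[0,0,0]],
])

```text
time: 10.18
tcp_pos: [0.3513, -0.1992, 0.1979]
orientation: [-0.0, 0.936, -0.352, -0.0]
wrist_force: [-0.2, -0.7, -2.2]
grip_width: 0.0117
grip_force: 44.9
```

```bash
python3 - <<'E'
from st import *
s,M=show();save("top","t1")
p=np.array(s["tcp_pos"]);lip=p+M@[.129,0,.0086];print("lip",lip, "target",np.array([.466,-.297,.1])-.02*M[:,0])
for c in("top","scene"):
  get_image(c);print([ (x["conf"],x["xy"],atz(c,x["xy"],.2)) for x in tip_of("lump1",c)],[(x["xy"],atz(c,x["xy"],.19)) for x in tip_of("pan",c)])
im=cv2.imread("pics/t1.png");cv2.imwrite("pics/t1z.png",cv2.resize(im[170:290,270:430],None,fx=4,fy=4))
E
```

```text
t 10.1833 q [-0.7121 -0.3208  2.0933  0.0004  1.3697  1.5789] p [ 0.3513 -0.1992  0.1979] 
 [[ 0.7516 -0.6596 -0.0002]
 [-0.6596 -0.7516  0.0008]
 [-0.0007 -0.0004 -1.    ]] 
F [-0.1818 -0.6609 -2.2011] 0.011699397572528632 44.92677854374051
lip [ 0.4482 -0.2843  0.1893] target [ 0.451  -0.2838  0.1   ]
[(0.52, [382.4, 258.1], array([ 0.4154, -0.2496,  0.2   ])), (0.47, [393.2, 253.2], array([ 0.426 , -0.2753,  0.2   ])), (0.4, [249.4, 158.8], array([0.6497, 0.0525, 0.2   ])), (0.39, [373.7, 264.4], array([ 0.4015, -0.2288,  0.2   ]))] [([383.0, 258.6], array([ 0.4137, -0.2538,  0.19  ]))]
[(0.53, [205.3, 291.9], array([ 0.4161, -0.2606,  0.2   ])), (0.52, [213.1, 299.4], array([ 0.428 , -0.2774,  0.2   ])), (0.41, [193.0, 280.2], array([ 0.3967, -0.2334,  0.2   ]))] [([205.3, 287.2], array([ 0.4164, -0.2467,  0.19  ]))]
```

View pics/t1z.png

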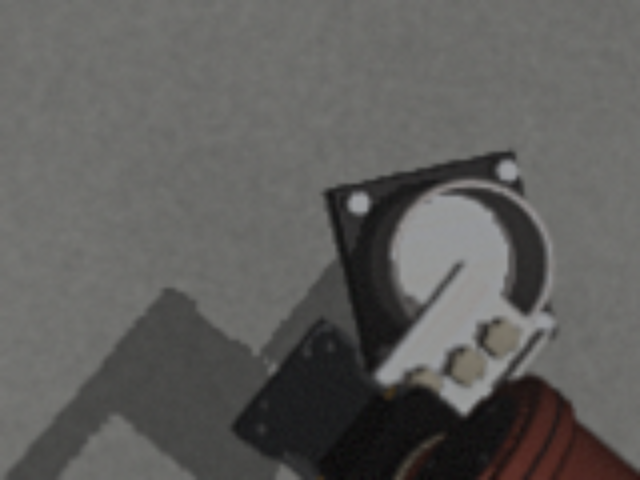

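All three lumps still lie in the pan, and its position matches the grip model: the network puts the pan at (0.414,-0.254) against 0.4146,-0.2547 expected. I'll lower it and tilt about the lip.

Request:
move_arm([
  [[0.001,0,0.009],[0,0,0]],
  [[0.001,0,0.02],[0,0,0]],
  [[0.001,0,0.02],[0,0,0]],
  [[0,0,0.02],[0,0,0]],
  [[0,0,0.014],[0,0,0]],
  [[0,0,0.006],[0,0,0]],
  [[0,0,0],[0,0,0]],
  [[0.0015,0,-0.0128],[0,-1,0]],
  [[0.0015,0,-0.0128],[0,-1,0]],
  [[0.0015,0,-0.0128],[0,-1,0]],
  [[0.0009,0,-0.0077],[0,-0.6,0]],
  [[0.0006,0,-0.0051],[0,-0.4,0]],
  [[0.0006,0,-0.0051],[0,-0.4,0]],
  [[0.0006,0,-0.0051],[0,-0.4,0]],
  [[0.0006,0,-0.0051],[0,-0.4,0]],
])

```text
time: 11.78
tcp_pos: [0.3716, -0.2165, 0.173]
orientation: [-0.09, 0.905, -0.34, -0.24]
wrist_force: [0.1, 0.3, -3.0]
grip_width: 0.0114
grip_force: 44.9
```

```bash
python3 - <<'E'
from st import *
s,M=show()
p=np.array(s["tcp_pos"]);print("lip",p+M@[.129,0,.0086])
E
```

```text
t 11.7833 q [-0.7136  0.2396  1.6879  0.0028  1.733   1.5759] p [ 0.3716 -0.2165  0.173 ] 
 [[ 0.6534 -0.6587 -0.3732]
 [-0.5719 -0.7524  0.3267]
 [-0.496  -0.     -0.8683]] 
F [ 0.0535  0.3163 -3.0241] 0.01140782513964937 44.927091021090746
lip [ 0.4527 -0.2875  0.1016]
```

Lip is steady. I'll tilt on to about 62°.

Request:
move_arm([
  [[0.0008,0,-0.0064],[0,-0.5,0]],
  [[0.0008,0,-0.0064],[0,-0.5,0]],
  [[0.0008,0,-0.0064],[0,-0.5,0]],
  [[0.0008,0,-0.0064],[0,-0.5,0]],
  [[0.0008,0,-0.0064],[0,-0.5,0]],
  [[0.0008,0,-0.0064],[0,-0.5,0]],
  [[0.0008,0,-0.0064],[0,-0.5,0]],
  [[0.0008,0,-0.0064],[0,-0.5,0]],
  [[0.0008,0,-0.0064],[0,-0.5,0]],
  [[0.0008,0,-0.0064],[0,-0.5,0]],
  [[0,0,0],[0,0,0]],
  [[0,0,0],[0,0,0]],
  [[0,0,0],[0,0,0]],
  [[0,0,0],[0,0,0]],
])

```text
time: 12.95
tcp_pos: [0.4073, -0.2478, 0.2138]
orientation: [-0.171, 0.818, -0.307, -0.456]
wrist_force: [-0.8, -0.6, -1.8]
grip_width: 0.0115
grip_force: 44.9
```

```bash
python3 - <<'E'
from st import *
s,M=show()
p=np.array(s["tcp_pos"]);print("lip",p+M@[.129,0,.0086])
save("scene","s2")
for c in("top","scene"):
  get_image(c);print([ (round(x["conf"],2),np.round(x["xy"]),atz(c,x["xy"],.03)) for x in tip_of("lump1",c)])
im=cv2.imread("pics/s2.png");cv2.imwrite("pics/s2z.png",cv2.resize(im[220:384,120:320],None,fx=3.5,fy=3.5))
E
```

```text
t 12.95 q [-0.7148  0.6942  1.2196  0.0046  2.2451  1.5759] p [ 0.4073 -0.2478  0.2138] 
 [[ 0.3955 -0.6587 -0.6401]
 [-0.3462 -0.7524  0.5603]
 [-0.8507  0.     -0.5256]] 
F [-0.8193 -0.6375 -1.7775] 0.011464460415173221 44.92735197767615
lip [ 0.4528 -0.2876  0.0995]
[(0.56, array([251., 164.]), array([0.6659, 0.0482, 0.03  ])), (0.37, array([390., 227.]), array([ 0.4882, -0.3215,  0.03  ]))]
[(0.59, array([246., 351.]), array([ 0.471 , -0.3248,  0.03  ])), (0.51, array([249., 343.]), array([ 0.4797, -0.3095,  0.03  ])), (0.4, array([257., 332.]), array([ 0.5008, -0.29  ,  0.03  ]))]
```

View pics/s2z.png

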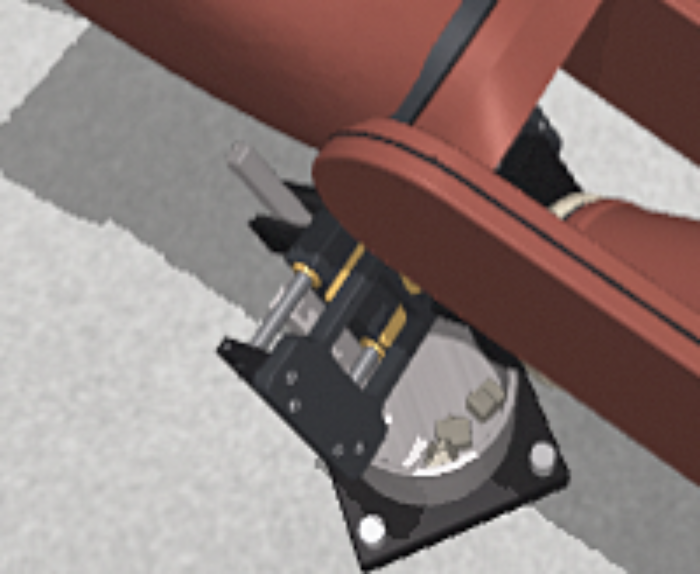

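Three lumps lie in the jar, at about (485,400), (455,432) and (440,455) in the crop, and the pan lip is clear. I'll level the pan and set it down in free space at about (0.2,-0.35).

Request:
move_arm([
  [[-0.0002,0,0.0128],[0,1,0]],
  [[-0.0002,0,0.0128],[0,1,0]],
  [[-0.0002,0,0.0128],[0,1,0]],
  [[-0.0002,0,0.0128],[0,1,0]],
  [[-0.0002,0,0.0128],[0,1,0]],
  [[-0.0002,0,0.0128],[0,1,0]],
  [[-0.0002,0,0.0128],[0,1,0]],
  [[-0.0002,0,0.0128],[0,1,0]],
  [[-0.0002,0,0.0128],[0,1,0]],
  [[-0.0002,0,0.0128],[0,1,0]],
  [[0,0,0.0022],[0,0.17,0]],
  [[0,0,-0.015],[0,0,0]],
  [[-0.002,0.025,-0.01],[0,0,0]],
  [[-0.002,0.035,0],[0,0,0]],
  [[-0.002,0.035,0],[0,0,0]],
  [[-0.002,0.035,0],[0,0,0]],
  [[-0.002,0.035,0],[0,0,0]],
  [[-0.002,0.035,0],[0,0,0]],
  [[0,0.015,0],[0,0,0]],
  [[0,0,0],[0,0,0]],
])

```text
time: 14.87
tcp_pos: [0.2034, -0.36, 0.135]
orientation: [-0.0, 0.935, -0.354, -0.002]
wrist_force: [0.7, -0.3, -1.7]
grip_width: 0.0113
grip_force: 44.9
```

```bash
python3 st.py
```

```text
t 14.8667 q [-1.2455 -0.2218  2.1385 -0.0027  1.2273  1.0497] p [ 0.2034 -0.36    0.135 ] 
 [[ 0.7495 -0.662  -0.0032]
 [-0.662  -0.7495  0.0015]
 [-0.0034  0.001  -1.    ]] 
F [ 0.6531 -0.2806 -1.651 ] 0.01130101058131624 44.926631692796946
```

Request:
move_arm([
  [[0,0,0.025],[0,0.03,0]],
  [[0,0,0.03],[0,0,0]],
  [[0,0,0.03],[0,0,0]],
  [[0,0,0.02],[0,0,0]],
  [[0,0,0.012],[0,0,0]],
  [[0,0,0.006],[0,0,0]],
  [[0,0,0.0015],[0,0,0]],
  [[0,0,0],[0,0,0]],
  [[0,0,0],[0,0,0]],
])

```text
time: 15.62
tcp_pos: [0.206, -0.3579, 0.0101]
orientation: [0.001, 0.936, -0.352, 0.001]
wrist_force: [-0.4, 0.9, -2.0]
grip_width: 0.0114
grip_force: 44.9
```

```bash
python3 st.py
```

```text
t 15.6167 q [-1.2401 -0.0062  2.2189  0.0001  0.9271  1.0495] p [ 0.206  -0.3579  0.0101] 
 [[ 0.7525 -0.6586  0.0006]
 [-0.6586 -0.7525 -0.0017]
 [ 0.0016  0.0008 -1.    ]] 
F [-0.4494  0.9223 -1.9661] 0.011407865246807323 44.927347619086504
```

Request:
move_arm([
  [[0,0,0.0012],[0,0,0]],
  [[0,0,0],[0,0,0]],
  [[0,0,0],[0,0,0]],
])

```text
time: 15.87
tcp_pos: [0.2056, -0.3575, 0.0086]
orientation: [0.001, 0.936, -0.352, 0.001]
wrist_force: [0.7, -0.3, -1.6]
grip_width: 0.0114
grip_force: 44.9
```

Request:
move_arm([
  [[0,0,0],[0,0,0]],
  [[0,0,0],[0,0,0]],
  [[0,0,0],[0,0,0]],
  [[0,0,0],[0,0,0]],
  [[0,0,0],[0,0,0]],
  [[0,0,0],[0,0,0]],
  [[0,0,-0.01],[0,0,0]],
  [[0,0,-0.03],[0,0,0]],
  [[0,0,-0.035],[0,0,0]],
  [[0,0,-0.04],[0,0,0]],
  [[0,0,-0.04],[0,0,0]],
  [[0,0,-0.04],[0,0,0]],
  [[0,0,-0.04],[0,0,0]],
  [[0,0,-0.02],[0,0,0]],
  [[0,0,0],[0,0,0]],
], jaw=1)

```text
time: 17.12
tcp_pos: [0.2063, -0.3595, 0.2699]
orientation: [0.004, 0.936, -0.352, 0.004]
wrist_force: [0.6, -1.2, 0.2]
grip_width: 0.0867
grip_force: 0.0
```

```bash
python3 - <<'E'
from st import *
show();
from scipy.optimize import least_squares
# full FK fit: base z, (offset d), q2,q3 pitch, q4 roll, q5 pitch, q6
D=[eval(l) for l in open("log.txt")]
Rz=lambda a:R.from_euler('z',a).as_matrix();Ry=lambda a:R.from_euler('y',a).as_matrix()
def fk(q,x,dw):
    h,a,L1,e,L2,Lt,d=x
    A=Rz(q[0]);p=np.array([0,0,h])+A@[a,0,0]
    A=A@Ry(q[1]);p=p+A@[0,0,L1];A=A@Ry(q[2]);p=p+A@[e,0,L2]
    p=p+A@np.array([0,0 if dw else d,0])
    A=A@Rz(x4s*q[3]);A=A@Ry(q[4]);p=p+A@[0,d if dw else 0,Lt]
    A=A@Rz(q[5])@Rz(off)
    return p,A
x4s=1
for off in(np.pi/2,-np.pi/2):
    for q,p,M in D[:1]+D[-1:]: print(off,np.abs(fk(q,[.4,0,.4,0,.5,.2,.08],0)[1]-np.array(M)).max())
off=np.pi/2
f=lambda x:np.concatenate([fk(q,x,0)[0]-p for q,p,M in D])
s=least_squares(f,[.4,0,.4,.05,.5,.25,.08]);print(s.x,np.abs(s.fun).max(),len(D))
E
```

```text
t 17.1167 q [-1.2406 -0.3481  1.9795  0.      1.499   1.0493] p [ 0.2063 -0.3595  0.2699] 
 [[ 0.7524 -0.6587  0.0036]
 [-0.6587 -0.7524 -0.0106]
 [ 0.0097  0.0055 -0.9999]] 
F [ 0.6325 -1.2276  0.2068] 0.08666502123993955 0.0
1.5707963267948966 2.498001805406602e-16
1.5707963267948966 3.3306690738754696e-16
-1.5707963267948966 1.9554577237377468
-1.5707963267948966 1.5047536247554025
[ 0.3111 -0.      0.4116  0.0524  0.5477  0.3427  0.0786] 1.5649940718343025e-10 9
```

Pan is down and released. The FK model fits to 1e-10, so I can plan the cup grasp and pour with IK.

```bash
cat > fk.py <<'E'
from h import *
from scipy.optimize import least_squares
h,L1,e,L2,Lt,dd=.3111,.4116,.0524,.5477,.3427,.0786
LO=np.array([-2.98,-.91,.09,-1.24,.2,-2.68])+.03;HI=np.array([2.98,2.08,2.57,4.39,2.65,2.68])-.03
def rz(a):c,s=np.cos(a),np.sin(a);return np.array([[c,-s,0],[s,c,0],[0,0,1]])
def ry(a):c,s=np.cos(a),np.sin(a);return np.array([[c,0,s],[0,1,0],[-s,0,c]])
def fk(q,full=False):
    A=rz(q[0])@ry(q[1]);el=np.array([0,0,h])+A@[0,0,L1];A=A@ry(q[2]);w=el+A@[e,dd,L2]
    A=A@rz(q[3])@ry(q[4]);p=w+A@[0,0,Lt];A=A@rz(q[5]+np.pi/2)
    return (p,A,w,el) if full else (p,A)
def ik(p,M,q0):
    def f(q):
        a,B=fk(q);return np.concatenate([(a-p)*5,(B-M).ravel()])
    s=least_squares(f,np.clip(q0,LO+1e-6,HI-1e-6),bounds=(LO,HI));return s.x,np.abs(s.fun).max()
def tool(psi,a,th,sg):  # heading psi, grasp tilt a, pour pitch th
    k=a+th;d=np.array([np.cos(k)*np.cos(psi),np.cos(k)*np.sin(psi),-np.sin(k)])
    y=sg*np.array([-np.sin(psi),np.cos(psi),0]);return np.column_stack([np.cross(y,d),y,d])
E
cat > plan.py <<'E'
from fk import *
from itertools import product
np.set_printoptions(precision=3,suppress=True)
zg=.050;cup=np.array([.682,.041,0]);jar=np.array([.466,-.297,0])
def tcp_cup(M,org=cup): return org+[0,0,zg]+.019*M[:,2]
def lipvec(psi,a,th,sg): # lip rel TCP
    M=tool(psi,a,th,sg);hd=np.array([np.cos(psi),np.sin(psi),0])
    u=np.cos(th)*np.array([0,0,1])+np.sin(th)*hd;w=np.cos(th)*hd-np.sin(th)*np.array([0,0,1])
    return -.019*M[:,2]+(.075-zg)*u+.034*w
def tcp_pour(psi,a,th,sg,zl=.105,back=.022):
    hd=np.array([np.cos(psi),np.sin(psi),0]);return jar+[0,0,zl]-back*hd-lipvec(psi,a,th,sg)
if __name__=="__main__":
  D=np.radians;rng=np.random.default_rng(0)
  seeds=[np.array([b,.6,1.7,c,1,s]) for b in(-.4,.3) for c in(-.8,.5,1.6,2.8,3.9) for s in(-1.5,1.5)]
  for a,psi,sg in product((20,30),(-50,-25,0,25,50),(1,-1)):
    M=tool(D(psi),D(a),0,sg);sols=[]
    for s in seeds:
        q,err=ik(tcp_cup(M),M,s)
        if err<1e-3 and not any(np.abs(q-o).max()<.05 for o in sols): sols.append(q)
    for q in sols:
        w=fk(q,1)[2];print("a",a,"psi",psi,sg,"q",q,"wrist",w)
        for pp in(-120,-95,-70,-45,-20,5,30,60):
            # yaw path up high then pitch
            qq=q;ok=True
            for k in np.linspace(0,1,9)[1:]:
                p2=D(psi+(pp-psi)*k);M2=tool(p2,D(a),0,sg)
                g=tcp_cup(M)*(1-k)+tcp_pour(D(pp),D(a),0,sg)*k;g[2]=max(g[2],.2) if k<1 else .2
                qn,err=ik(g,M2,qq);ok&=err<1e-3 and np.abs(qn-qq).max()<1;qq=qn
                if not ok: break
            if not ok: continue
            for th in range(15,136,15):
                M2=tool(D(pp),D(a),D(th),sg);qn,err=ik(tcp_pour(D(pp),D(a),D(th),sg),M2,qq)
                if err>1e-3 or np.abs(qn-qq).max()>1.2: th-=15;break
                qq=qn
            if th>=90: print("    pour psi",pp,"max th",th,"q",qq)
E
time timeout 500 python3 plan.py
```

```text
a 20 psi -25 1 q [0.216 0.539 2.092 4.008 0.846 1.164] wrist [0.406 0.17  0.161]
a 20 psi -25 -1 q [ 0.216  0.539  2.092  4.008  0.846 -1.978] wrist [0.406 0.17  0.161]
    pour psi 30 max th 135 q [-0.329  0.746  1.372 -0.794  1.864  0.834]
a 20 psi 0 1 q [-0.1    0.468  2.233  3.008  0.784  1.631] wrist [0.378 0.041 0.161]
a 20 psi 0 -1 q [-0.1    0.468  2.233  3.008  0.784 -1.51 ] wrist [0.378 0.041 0.161]
    pour psi 30 max th 135 q [-0.329  0.746  1.372 -0.794  1.864  0.834]
    pour psi 60 max th 135 q [-0.223  0.528  1.717 -1.049  1.516  0.727]
a 20 psi 25 1 q [-0.402  0.51   2.15   2.089  0.935  2.014] wrist [ 0.406 -0.088  0.161]
a 20 psi 25 -1 q [-0.402  0.51   2.15   2.089  0.935 -1.128] wrist [ 0.406 -0.088  0.161]
    pour psi 5 max th 135 q [-0.452  0.885  1.142 -0.572  2.109  1.005]
    pour psi 30 max th 135 q [-0.329  0.746  1.372 -0.794  1.864  0.834]
    pour psi 60 max th 135 q [-0.223  0.528  1.717 -1.049  1.516  0.727]
a 20 psi 50 1 q [-0.527  0.644  1.889  1.502  1.189  2.222] wrist [ 0.486 -0.192  0.161]
a 20 psi 50 -1 q [-0.527  0.644  1.889  1.502  1.189 -0
[... 729 characters left out ...]
0.713 -0.896] wrist [ 0.428 -0.077  0.212]
    pour psi 5 max th 135 q [-0.439  0.998  1.061 -0.664  2.234  0.973]
    pour psi 30 max th 135 q [-0.309  0.854  1.313 -0.89   1.974  0.843]
    pour psi 60 max th 135 q [-0.193  0.638  1.681 -1.155  1.625  0.804]
a 30 psi 50 1 q [-0.482  0.54   1.9    1.36   1.045  2.387] wrist [ 0.502 -0.174  0.212]
a 30 psi 50 -1 q [-0.482  0.54   1.9    1.36   1.045 -0.754] wrist [ 0.502 -0.174  0.212]
    pour psi 5 max th 135 q [-0.439  0.998  1.061 -0.664  2.234  0.973]
    pour psi 30 max th 135 q [-0.309  0.854  1.313 -0.89   1.974  0.843]
    pour psi 60 max th 135 q [-0.193  0.638  1.681 -1.155  1.625  0.804]
real	0m11.473s
user	0m11.643s
sys	0m0.278s
```

```bash
cat > sim.py <<'E'
from plan import *
def sim(rows,p,M,q,verbose=True):
    mx=0
    for s,t in rows:
        p=p+M@np.array(s);M=M@R.from_rotvec(np.array(t)*.1).as_matrix()
        qn,err=ik(p,M,q);mx=max(mx,(np.abs(qn-q)*12/np.array([2.57,2.57,3.01,3.14,3.14,3.14])).max());q=qn
        if err>1e-3: print("IK FAIL",p,err)
    P=fk(q,1);print("p",p,"q",q,"speed frac",round(mx,2),"wrist",P[2],"elbow",P[3]);return p,M,q
def cur():
    s=get_state();M=R.from_quat(np.roll(s["orientation"],-1)).as_matrix();return np.array(s["tcp_pos"]),M,np.array(s["q"])
E
python3 - <<'E'
from sim import *
p,M,q=cur();D=np.radians
G=tool(D(35),D(30),0,-1);tg=tcp_cup(G);d=G[:,2]
W1=np.array([.52,-.08,.26]);print("world->tool delta W1",M.T@(W1-p))
yawleft=R.from_matrix(M.T@tool(D(35),D(90),0,-1)).as_rotvec();print("turn",yawleft/.1)
PG=tg-.15*d
dl=M.T@(W1-p)/14
rows=[(np.round(dl,4),[0,0,0])]*14
p,M,q=sim(rows,p,M,q)
rows=[([0,0,0],[0,0,-1])]*13+[([0,0,0],[0,0,-.3])]
p,M,q=sim(rows,p,M,q)
rows=[([0,0,0],[0,1,0])]*10+[([0,0,0],[0,.47,0])]
p,M,q=sim(rows,p,M,q);print(M-G)
print("tg",tg,"PG",PG,"delta PG",G.T@(PG-p))
p,M,q=sim([(G.T@(PG-p)/5,[0,0,0])]*5,p,M,q)
p,M,q=sim([([0,0,.03],[0,0,0])]*5,p,M,q)
E
```

```text
world->tool delta W1 [ 0.052 -0.417  0.008]
turn [  0.111  -0.045 -13.3  ]
p [ 0.52 -0.08  0.26] q [-0.296 -0.045  1.74  -0.009  1.44   1.995] speed frac 0.35 wrist [ 0.519 -0.076  0.602] elbow [-0.018  0.005  0.722]
p [ 0.52 -0.08  0.26] q [-0.296 -0.045  1.74  -0.009  1.44   0.665] speed frac 0.38 wrist [ 0.519 -0.076  0.602] elbow [-0.018  0.005  0.722]
p [ 0.52 -0.08  0.26] q [-0.945 -0.28   2.278  1.091  1.344 -0.378] speed frac 0.44 wrist [ 0.276 -0.248  0.432] elbow [-0.067  0.092  0.707]
[[-0.003  0.     0.002]
 [ 0.009  0.    -0.005]
 [-0.002  0.011 -0.003]]
tg [0.695 0.05  0.041] PG [ 0.589 -0.024  0.115] delta PG [-0.081 -0.006  0.149]
p [ 0.59  -0.026  0.115] q [-0.711  0.118  2.262  1.348  1.03  -0.69 ] speed frac 0.43 wrist [ 0.346 -0.194  0.287] elbow [ 0.037 -0.032  0.72 ]
p [0.696 0.048 0.04 ] q [-0.428  0.444  2.058  1.645  0.84  -0.824] speed frac 0.31 wrist [ 0.453 -0.12   0.212] elbow [ 0.161 -0.073  0.683]
```

Request:
move_arm([
  [[0.0037,-0.0298,0],[0,0,0]],
  [[0.0037,-0.0298,0],[0,0,0]],
  [[0.0037,-0.0298,0],[0,0,0]],
  [[0.0037,-0.0298,0],[0,0,0]],
  [[0.0037,-0.0298,0],[0,0,0]],
  [[0.0037,-0.0298,0],[0,0,0]],
  [[0.0037,-0.0298,0],[0,0,0]],
  [[0.0037,-0.0298,0],[0,0,0]],
  [[0.0037,-0.0298,0],[0,0,0]],
  [[0.0037,-0.0298,0],[0,0,0]],
  [[0.0037,-0.0298,0],[0,0,0]],
  [[0.0037,-0.0298,0],[0,0,0]],
  [[0.0037,-0.0298,0],[0,0,0]],
  [[0.0037,-0.0298,0],[0,0,0]],
])

```text
time: 18.28
tcp_pos: [0.5195, -0.0756, 0.2623]
orientation: [0.0, 0.936, -0.352, -0.001]
wrist_force: [0.9, -0.5, -0.3]
grip_width: 0.0869
grip_force: 0.0
```

Request:
move_arm([
  [[0,0,0],[0,0,-1]],
  [[0,0,0],[0,0,-1]],
  [[0,0,0],[0,0,-1]],
  [[0,0,0],[0,0,-1]],
  [[0,0,0],[0,0,-1]],
  [[0,0,0],[0,0,-1]],
  [[0,0,0],[0,0,-1]],
  [[0,0,0],[0,0,-1]],
  [[0,0,0],[0,0,-1]],
  [[0,0,0],[0,0,-1]],
  [[0,0,0],[0,0,-1]],
  [[0,0,0],[0,0,-1]],
  [[0,0,0],[0,0,-1]],
  [[0,0,0],[0,0,-0.3]],
])

```text
time: 19.45
tcp_pos: [0.5185, -0.0769, 0.2622]
orientation: [-0.0, 0.953, 0.303, -0.001]
wrist_force: [-0.2, -0.1, 0.5]
grip_width: 0.087
grip_force: 0.0
```

Request:
move_arm([
  [[0,0,0],[0,1,0]],
  [[0,0,0],[0,1,0]],
  [[0,0,0],[0,1,0]],
  [[0,0,0],[0,1,0]],
  [[0,0,0],[0,1,0]],
  [[0,0,0],[0,1,0]],
  [[0,0,0],[0,1,0]],
  [[0,0,0],[0,1,0]],
  [[0,0,0],[0,1,0]],
  [[0,0,0],[0,1,0]],
  [[0,0,0],[0,0.47,0]],
  [[0,0,0],[0,0,0]],
  [[0,0,0],[0,0,0]],
])

```text
time: 20.53
tcp_pos: [0.5186, -0.0772, 0.2619]
orientation: [-0.151, 0.827, 0.259, 0.476]
wrist_force: [0.0, -0.7, -0.3]
grip_width: 0.0869
grip_force: 0.0
```

```bash
python3 - <<'E'
from sim import *
import st; st.show()
p,M,q=cur();G=tool(np.radians(35),np.radians(30),0,-1);tg=tcp_cup(G);PG=tg-.15*G[:,2]
print("turn to G",R.from_matrix(M.T@G).as_rotvec()/.1,"delta PG",M.T@(PG-p))
b=save("scene","s3");print([(np.round(x["xy"]),x["conf"],atz("scene",x["xy"],0)) for x in tip_of("cup","scene")],[(x["box"],x["conf"]) for x in search_frame("cup","scene")])
get_image("top");print([(np.round(x["xy"]),x["conf"],atz("top",x["xy"],0)) for x in tip_of("cup","top")])
E
```

```text
t 20.5333 q [-0.9448 -0.2861  2.2791  1.0892  1.3517 -0.3612] p [ 0.5186 -0.0772  0.2619] 
 [[ 0.4125  0.5725  0.7086]
 [ 0.2853 -0.8199  0.4963]
 [ 0.8651 -0.0026 -0.5015]] 
F [ 0.049  -0.6686 -0.2956] 0.08689698629333621 0.0
turn to G [-0.0014  0.0176 -0.0292] delta PG [-0.0824 -0.0028  0.1497]
[(array([262., 112.]), 0.28, array([0.651 , 0.4153, 0.    ]))] [([305.2, 191.4, 25.3, 35.0], 0.59)]
[(array([254., 161.]), 0.59, array([0.6769, 0.0415, 0.    ]))]
```

Request:
move_arm([
  [[-0.0165,-0.0006,0.03],[0,0,0]],
  [[-0.0165,-0.0006,0.03],[0,0,0]],
  [[-0.0165,-0.0006,0.03],[0,0,0]],
  [[-0.0165,-0.0006,0.03],[0,0,0]],
  [[-0.0165,-0.0006,0.03],[0,0,0]],
  [[0,0,0],[0,0,0]],
  [[0,0,0.02],[0,0,0]],
  [[0,0,0.02],[0,0,0]],
  [[0,0,0.02],[0,0,0]],
  [[0,0,0.01],[0,0,0]],
  [[0,0,0],[0,0,0]],
])

```text
time: 21.7
tcp_pos: [0.6406, 0.012, 0.0823]
orientation: [-0.151, 0.825, 0.262, 0.477]
wrist_force: [0.1, 0.0, -0.1]
grip_width: 0.087
grip_force: 0.0
```

```bash
python3 - <<'E'
from sim import *
import st; st.show()
p,M,q=cur();G=tool(np.radians(35),np.radians(30),0,-1);tg=tcp_cup(G)
print("delta tg",M.T@(tg-p))
im=save("scene","s4");im=cv2.imread("pics/s4.png");cv2.imwrite("pics/s4z.png",cv2.resize(im[140:280,210:390],None,fx=4,fy=4,interpolation=cv2.INTER_CUBIC))
E
```

```text
t 21.7 q [-0.5643  0.2717  2.1749  1.4901  0.9318 -0.7434] p [0.6406 0.012  0.0823] 
 [[ 0.408   0.5756  0.7087]
 [ 0.2881 -0.8178  0.4983]
 [ 0.8663  0.0009 -0.4995]] 
F [ 0.0725  0.0162 -0.0749] 0.08703425336927996 0.0
delta tg [-0.0027  0.0001  0.0789]
```

View pics/s4z.png

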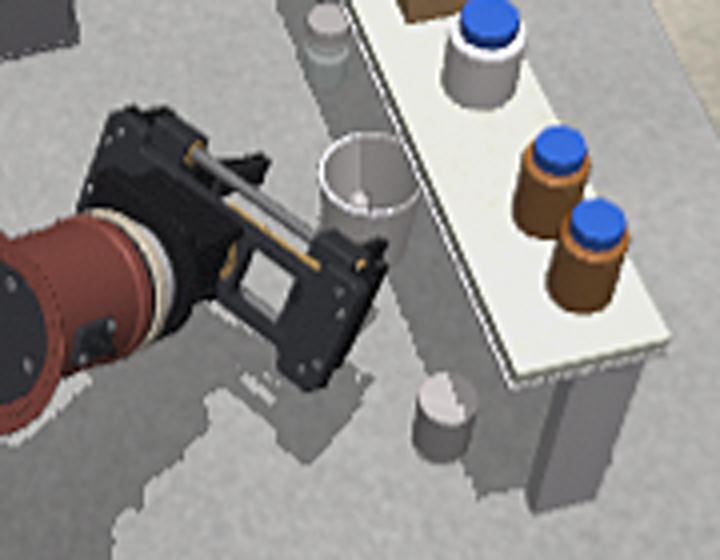

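The fingers (tips at (255,165) and (380,245) in the crop) straddle the cup, whose rim is centred at (368,175). The weight is clear. I'll go in and close.

Request:
move_arm([
  [[-0.001,0,0.02],[0,0,0]],
  [[-0.001,0,0.02],[0,0,0]],
  [[-0.001,0,0.02],[0,0,0]],
  [[0,0,0.012],[0,0,0]],
  [[0,0,0.006],[0,0,0]],
  [[0,0,0],[0,0,0]],
  [[0,0,0],[0,0,0]],
])

```text
time: 22.33
tcp_pos: [0.6938, 0.0483, 0.0407]
orientation: [-0.15, 0.826, 0.261, 0.477]
wrist_force: [0.9, -0.4, -0.5]
grip_width: 0.0869
grip_force: 0.0
```

Request:
move_arm([
  [[0,0,0],[0,0,0]],
  [[0,0,0],[0,0,0]],
  [[0,0,0],[0,0,0]],
  [[0,0,0],[0,0,0]],
  [[0,0,0],[0,0,0]],
  [[0,0,0],[0,0,0]],
  [[0,0,0],[0,0,0]],
], jaw=-1, grip_force=30)

```text
time: 22.92
tcp_pos: [0.6941, 0.0485, 0.0402]
orientation: [-0.15, 0.826, 0.26, 0.477]
wrist_force: [-0.1, -0.8, 1.8]
grip_width: 0.0634
grip_force: 29.3
```

```bash
python3 - <<'E'
from sim import *
import st; st.show()
E
```

```text
t 22.9167 q [-0.4325  0.4435  2.0611  1.6425  0.8482 -0.8167] p [0.6941 0.0485 0.0402] 
 [[ 0.4093  0.5731  0.71  ]
 [ 0.2866 -0.8195  0.4963]
 [ 0.8662  0.0004 -0.4996]] 
F [-0.054  -0.765   1.8028] 0.06339459705394239 29.34316997588013
```

Grip width of 63.4 mm matches the cup diameter at z=50 mm. Planning the withdrawal and pour.

```bash
python3 - <<'E'
from sim import *
D=np.radians;p,M,q=cur();ps,a=D(35),D(30)
l=tool(ps,a,0,-1).T@lipvec(ps,a,0,-1);print("l",l)
for dl in(.1,.05):
    print(dl,"shift fwd",l-R.from_rotvec([0,-dl,0]).apply(l),"back",l-R.from_rotvec([0,dl,0]).apply(l))
p,M,q=sim([([0,0,-.03],[0,0,0])]*5,p,M,q)
T=tcp_pour(ps,a,0,-1,zl=.21,back=.02);print("T",T,"delta tool",M.T@(T-p))
n=12;p,M,q=sim([(M.T@(T-p)/n,[0,0,0])]*n,p,M,q)
s=l-R.from_rotvec([0,-.1,0]).apply(l)
p,M,q=sim([(s,[0,-1,0])]*11,p,M,q)
dn=M.T@[0,0,-.09];print("down .09 tool",dn);p,M,q=sim([(dn/4,[0,0,0])]*4,p,M,q)
s=l-R.from_rotvec([0,-.05,0]).apply(l)
for i in range(6):
    p,M,q=sim([(s,[0,-.5,0])]*4,p,M,q);print("lip",p+M@l-jar)
E
```

```text
l [ 0.039  0.    -0.002]
0.1 shift fwd [-0.     0.    -0.004] back [0.    0.    0.004]
0.05 shift fwd [-0.     0.    -0.002] back [0.    0.    0.002]
p [ 0.588 -0.026  0.115] q [-0.717  0.12   2.262  1.346  1.04  -0.685] speed frac 0.31 wrist [ 0.344 -0.196  0.286] elbow [ 0.037 -0.032  0.72 ]
T [ 0.435 -0.319  0.175] delta tool [-0.094  0.152 -0.284]
p [ 0.435 -0.319  0.176] q [-1.347  0.258  1.936  0.932  1.544 -0.72 ] speed frac 0.32 wrist [ 0.192 -0.489  0.347] elbow [ 0.023 -0.102  0.709]
p [ 0.418 -0.331  0.21 ] q [-0.784  0.023  1.768 -0.053  1.36   0.188] speed frac 0.4 wrist [ 0.433 -0.32   0.552] elbow [ 0.007 -0.007  0.723]
down .09 tool [ 0.005 -0.     0.09 ]
p [ 0.418 -0.331  0.12 ] q [-0.784  0.113  1.85  -0.056  1.188  0.198] speed frac 0.17 wrist [ 0.433 -0.32   0.462] elbow [ 0.033 -0.033  0.72 ]
p [ 0.419 -0.33   0.128] q [-0.662  0.175  1.786 -0.253  1.265  0.385] speed frac 0.2 wrist [ 0.489 -0.281  0.46 ] elbow [ 0.056 -0.044  0.716]
lip [-0.016 -0.011  0.12 ]
p [ 0.42  -0.329  0.135] q [-0.553  0.265  1.714 -0.422  1.372  0.536] speed frac 0.17 wrist [ 0.543 -0.243  0.443] elbow [ 0.092 -0.057  0.708]
lip [-0.016 -0.011  0.12 ]
p [ 0.423 -0.327  0.142] q [-0.461  0.374  1.635 -0.564  1.496  0.649] speed frac 0.14 wrist [ 0.594 -0.207  0.414] elbow [ 0.135 -0.067  0.694]
lip [-0.016 -0.011  0.12 ]
p [ 0.427 -0.324  0.148] q [-0.388  0.498  1.553 -0.687  1.628  0.728] speed frac 0.15 wrist [ 0.639 -0.176  0.373] elbow [ 0.182 -0.074  0.673]
lip [-0.016 -0.011  0.12 ]
p [ 0.432 -0.32   0.153] q [-0.332  0.628  1.472 -0.798  1.763  0.78 ] speed frac 0.15 wrist [ 0.676 -0.15   0.322] elbow [ 0.229 -0.079  0.644]
lip [-0.016 -0.011  0.12 ]
p [ 0.438 -0.317  0.156] q [-0.292  0.762  1.392 -0.905  1.895  0.808] speed frac 0.16 wrist [ 0.705 -0.13   0.263] elbow [ 0.272 -0.082  0.609]
lip [-0.016 -0.011  0.12 ]
```

```bash
python3 - <<'E'
from sim import *
D=np.radians;p,M,q=cur();ps,a=D(35),D(30);p2=D(-15)
l=tool(ps,a,0,-1).T@lipvec(ps,a,0,-1)
np.set_printoptions(precision=4,suppress=True);print("l",l,"shift .1",l-R.from_rotvec([0,-.1,0]).apply(l))
p,M,q=sim([([0,0,-.03],[0,0,0])]*5,p,M,q)
T=np.array([.42,-.30,.20]);print("delta tool",M.T@(T-p))
p,M,q=sim([(M.T@(T-p)/14,[0,0,0])]*14,p,M,q)
p,M,q=sim([([0,0,0],[0,-1,0])]*8,p,M,q)
zt=M.T@[0,0,1];print("z in tool",zt)
p,M,q=sim([([0,0,0],-.95*zt)]*9,p,M,q)
th=.8+.02;T=tcp_pour(p2,a,th,-1,zl=.15,back=.02);print("delta tool",M.T@(T-p));Mt=tool(p2,a,th,-1);print("turn",R.from_matrix(M.T@Mt).as_rotvec()/.1)
p,M,q=sim([(M.T@(T-p)/6,[0,0,0])]*6,p,M,q)
s=l-R.from_rotvec([0,-.05,0]).apply(l)
for i in range(7):
    p,M,q=sim([(s,[0,-.5,0])]*4,p,M,q);print("lip",p+M@l-jar)
E
```

```text
l [ 0.0387  0.     -0.0021] shift .1 [-0.      0.     -0.0039]
p [ 0.5876 -0.0259  0.1152] q [-0.7173  0.1201  2.2622  1.3457  1.0401 -0.685 ] speed frac 0.31 wrist [ 0.3443 -0.196   0.2864] elbow [ 0.0372 -0.0324  0.7197]
delta tool [-0.0737  0.1285 -0.2974]
p [ 0.42 -0.3   0.2 ] q [-1.3684  0.1661  1.9889  0.9195  1.5817 -0.6989] speed frac 0.27 wrist [ 0.1767 -0.4701  0.3712] elbow [ 0.0137 -0.0667  0.717 ]
p [ 0.42 -0.3   0.2 ] q [-0.9407 -0.0692  1.8962  0.2559  1.3174 -0.0451] speed frac 0.39 wrist [ 0.3511 -0.348   0.5322] elbow [-0.0168  0.023   0.7217]
z in tool [ 0.2451  0.0004 -0.9695]
p [ 0.42 -0.3   0.2 ] q [-0.8702 -0.2145  2.0252  0.1588  1.1335  0.8921] speed frac 0.44 wrist [ 0.3385 -0.2795  0.5322] elbow [-0.0565  0.067   0.7133]
delta tool [-0.0278 -0.0151  0.0556]
turn [-0.0368 -0.2041  0.167 ]
p [ 0.4108 -0.2822  0.1393] q [-0.8595 -0.1963  2.1297  0.1673  1.0107  0.8809] speed frac 0.08 wrist [ 0.3293 -0.2617  0.4715] elbow [-0.0524  0.0608  0.7148]
p [ 0.4093 -0.2818  0.1469] q [-0.7786 -0.0567  1.9691  0.0258  1.1881  1.0277] speed frac 0.18 wrist [ 0.3935 -0.
[... 515 characters left out ...]
992  1.7583  1.2065] speed frac 0.19 wrist [ 0.5881 -0.3264  0.461 ] elbow [ 0.1352 -0.0973  0.6875]
lip [-0.0194  0.0059  0.1508]
p [ 0.4179 -0.284   0.1757] q [-0.5937  0.5793  1.3268 -0.2541  1.9456  1.2165] speed frac 0.19 wrist [ 0.6451 -0.3406  0.4259] elbow [ 0.1868 -0.1261  0.6556]
lip [-0.0194  0.0059  0.1508]
p [ 0.4233 -0.2853  0.1811] q [-0.5714  0.7397  1.1778 -0.3134  2.1279  1.2074] speed frac 0.19 wrist [ 0.6942 -0.3529  0.3797] elbow [ 0.2334 -0.1501  0.6151]
lip [-0.0194  0.0059  0.1508]
p [ 0.4296 -0.2869  0.1852] q [-0.5555  0.8954  1.0394 -0.3853  2.3027  1.1767] speed frac 0.18 wrist [ 0.7334 -0.3627  0.3245] elbow [ 0.2729 -0.1694  0.5684]
lip [-0.0194  0.0059  0.1508]
```

Request:
move_arm([
  [[0,0,-0.01],[0,0,0]],
  [[0,0,-0.02],[0,0,0]],
  [[0,0,-0.03],[0,0,0]],
  [[0,0,-0.03],[0,0,0]],
  [[0,0,-0.03],[0,0,0]],
  [[0,0,-0.03],[0,0,0]],
  [[-0.0053,0.0092,-0.0212],[0,0,0]],
  [[-0.0053,0.0092,-0.0212],[0,0,0]],
  [[-0.0053,0.0092,-0.0212],[0,0,0]],
  [[-0.0053,0.0092,-0.0212],[0,0,0]],
  [[-0.0053,0.0092,-0.0212],[0,0,0]],
  [[-0.0053,0.0092,-0.0212],[0,0,0]],
  [[-0.0053,0.0092,-0.0212],[0,0,0]],
  [[-0.0053,0.0092,-0.0212],[0,0,0]],
  [[-0.0053,0.0092,-0.0212],[0,0,0]],
  [[-0.0053,0.0092,-0.0212],[0,0,0]],
  [[-0.0053,0.0092,-0.0212],[0,0,0]],
  [[-0.0053,0.0092,-0.0212],[0,0,0]],
  [[-0.0053,0.0092,-0.0212],[0,0,0]],
  [[-0.0053,0.0092,-0.0212],[0,0,0]],
])

```text
time: 24.58
tcp_pos: [0.4188, -0.3001, 0.1986]
orientation: [-0.151, 0.826, 0.26, 0.476]
wrist_force: [0.6, 0.5, -2.0]
grip_width: 0.0632
grip_force: 29.6
```

Request:
move_arm([
  [[0,0,0],[0,-0.5,0]],
  [[0,0,0],[0,-0.9,0]],
  [[0,0,0],[0,-0.9,0]],
  [[0,0,0],[0,-0.9,0]],
  [[0,0,0],[0,-0.9,0]],
  [[0,0,0],[0,-0.9,0]],
  [[0,0,0],[0,-0.9,0]],
  [[0,0,0],[0,-0.9,0]],
  [[0,0,0],[0,-0.9,0]],
  [[0,0,0],[0,-0.3,0]],
  [[0,0,0],[-0.12,0,0.46]],
  [[0,0,0],[-0.23,0,0.92]],
  [[0,0,0],[-0.23,0,0.92]],
  [[0,0,0],[-0.23,0,0.92]],
  [[0,0,0],[-0.23,0,0.92]],
  [[0,0,0],[-0.23,0,0.92]],
  [[0,0,0],[-0.23,0,0.92]],
  [[0,0,0],[-0.23,0,0.92]],
  [[0,0,0],[-0.23,0,0.92]],
  [[0,0,0],[-0.12,0,0.46]],
])

```text
time: 26.25
tcp_pos: [0.4189, -0.299, 0.1979]
orientation: [0.014, 0.985, -0.123, 0.121]
wrist_force: [1.1, 0.7, -1.9]
grip_width: 0.063
grip_force: 29.6
```

```bash
python3 - <<'E'
from sim import *
import st;st.show()
p,M,q=cur();a=np.radians(30)
l=tool(0,a,0,-1).T@lipvec(0,a,0,-1);u=M@(tool(0,a,0,-1).T@[0,0,1]);print("cup axis",u,"lip-jar",p+M@l-jar)
hd=u*[1,1,0];hd/=np.linalg.norm(hd);T=jar+[0,0,.15]-.02*hd;print("delta tool",M.T@(T-(p+M@l)))
print([(np.round(x["xy"]),x["conf"]) for c in ["scene"] if get_image(c) is not None for x in tip_of("ball1",c)])
E
```

```text
t 26.25 q [-0.8698 -0.2137  2.028   0.1574  1.1331  0.8964] p [ 0.4189 -0.299   0.1979] 
 [[ 0.9405 -0.2456  0.2347]
 [-0.2387 -0.9694 -0.0579]
 [ 0.2418 -0.0015 -0.9703]] 
F [ 1.1251  0.6957 -1.8921] 0.06297372878459957 29.614913500263356
cup axis [ 0.6972 -0.1777  0.6945] lip-jar [-0.0112 -0.0111  0.2093]
delta tool [-0.0258 -0.0135  0.0547]
[]
```

Request:
move_arm([
  [[-0.0043,-0.0023,0.0091],[0,0,0]],
  [[-0.0043,-0.0023,0.0091],[0,0,0]],
  [[-0.0043,-0.0023,0.0091],[0,0,0]],
  [[-0.0043,-0.0023,0.0091],[0,0,0]],
  [[-0.0043,-0.0023,0.0091],[0,0,0]],
  [[-0.0043,-0.0023,0.0091],[0,0,0]],
  [[0,0,-0.0027],[0,-0.7,0]],
  [[0,0,-0.0027],[0,-0.7,0]],
  [[0,0,-0.0027],[0,-0.7,0]],
  [[0,0,-0.0027],[0,-0.7,0]],
  [[0,0,-0.0027],[0,-0.7,0]],
  [[0,0,-0.0027],[0,-0.7,0]],
  [[0.002,0,0.0115],[0,0,0]],
  [[0.002,0,0.0115],[0,0,0]],
  [[0.002,0,0.0115],[0,0,0]],
  [[0,0,-0.0016],[0,-0.4,0]],
  [[0,0,-0.0016],[0,-0.4,0]],
  [[0,0,-0.0016],[0,-0.4,0]],
  [[0,0,-0.0016],[0,-0.4,0]],
])

```text
time: 27.93
tcp_pos: [0.4112, -0.283, 0.1254]
orientation: [-0.021, 0.979, -0.12, -0.166]
wrist_force: [0.3, -0.3, -2.2]
grip_width: 0.0631
grip_force: 29.6
```

```bash
cat > lip.py <<'E'
from sim import *
import st;st.show()
p,M,q=cur();a=np.radians(30)
l=tool(0,a,0,-1).T@lipvec(0,a,0,-1);u=M@(tool(0,a,0,-1).T@[0,0,1]);print("cup axis",u,"th",np.degrees(np.arccos(u[2])),"lip-jar",p+M@l-jar)
E
python3 lip.py
```

```text
t 27.9333 q [-0.6683  0.2828  1.6794 -0.1349  1.4883  1.1778] p [ 0.4112 -0.283   0.1254] 
 [[ 0.9166 -0.2412 -0.319 ]
 [-0.2271 -0.9705  0.0811]
 [-0.3291 -0.0019 -0.9443]] 
F [ 0.2968 -0.2644 -2.1622] 0.06309648853462146 29.5626333563996
cup axis [ 0.9533 -0.2372  0.1872] th 79.21338078082674 lip-jar [-0.0187  0.005   0.1146]
```

Request:
move_arm([
  [[0,0,-0.0016],[0,-0.4,0]],
  [[0,0,-0.0016],[0,-0.4,0]],
  [[0,0,-0.0016],[0,-0.4,0]],
  [[0,0,-0.0016],[0,-0.4,0]],
  [[0,0,-0.0016],[0,-0.4,0]],
  [[0,0,-0.0016],[0,-0.4,0]],
  [[0,0,-0.0016],[0,-0.4,0]],
  [[0,0,-0.0016],[0,-0.4,0]],
  [[0,0,-0.0016],[0,-0.4,0]],
  [[0,0,-0.0016],[0,-0.4,0]],
  [[0,0,-0.0016],[0,-0.4,0]],
  [[0,0,-0.0016],[0,-0.4,0]],
  [[0,0,-0.0016],[0,-0.4,0]],
  [[0,0,-0.0016],[0,-0.4,0]],
  [[0,0,-0.0016],[0,-0.4,0]],
  [[0,0,-0.0016],[0,-0.4,0]],
  [[0,0,-0.0016],[0,-0.4,0]],
  [[0,0,-0.0016],[0,-0.4,0]],
  [[0,0,-0.0016],[0,-0.4,0]],
  [[0,0,-0.0016],[0,-0.4,0]],
])

```text
time: 29.6
tcp_pos: [0.4312, -0.2887, 0.1492]
orientation: [-0.066, 0.837, -0.102, -0.533]
wrist_force: [0.6, -0.3, -0.2]
grip_width: 0.063
grip_force: 29.5
```

Request:
move_arm([
  [[0,0,0],[0,0,0]],
  [[0,0,0],[0,0,0]],
  [[0,0,0],[0,0,0]],
  [[0,0,0],[0,0,0]],
])

```text
time: 29.93
tcp_pos: [0.4321, -0.2887, 0.1508]
orientation: [-0.065, 0.838, -0.102, -0.532]
wrist_force: [0.1, -0.4, 0.7]
grip_width: 0.0633
grip_force: 29.5
```

```bash
python3 lip.py; python3 - <<'E'
from h import *
for c in("scene","top"):
  im=save(c,c+"5");print(c,[(np.round(x["xy"]),round(x["conf"],2)) for x in tip_of("ball1",c)],[(np.round(x["xy"]),round(x["conf"],2)) for x in tip_of("lump1",c)])
a=cv2.resize(cv2.imread("pics/scene5.png")[270:384,190:310],None,fx=4.9,fy=4.9,interpolation=cv2.INTER_CUBIC)
cv2.imwrite("pics/s5z.png",a)
E
```

```text
t 29.9333 q [-0.5565  0.93    1.0389 -0.3666  2.251   1.1961] p [ 0.4321 -0.2887  0.1508] 
 [[ 0.4129 -0.2407 -0.8784]
 [-0.1016 -0.9706  0.2182]
 [-0.9051 -0.0008 -0.4252]] 
F [ 0.0713 -0.4152  0.6808] 0.06327567073844659 29.482661882357206
cup axis [ 0.7968 -0.1971 -0.5712] th 124.83502585013356 lip-jar [-0.0161  0.0039  0.1167]
scene [] []
top [] [(array([157., 243.]), 0.42)]
```

View pics/s5z.png

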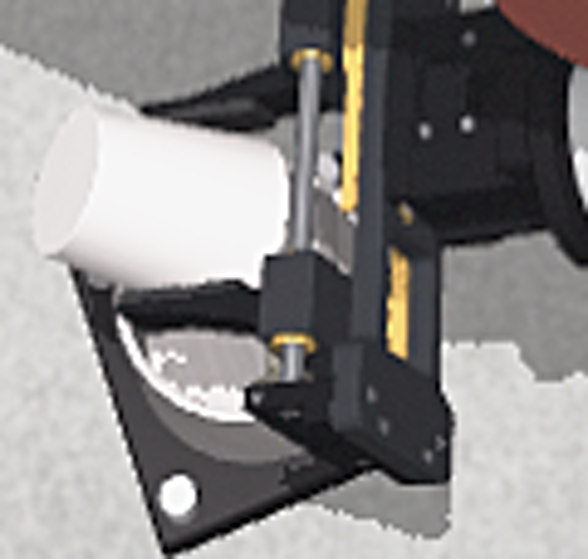

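The cup is inverted to 125° and the wrist load is gone, so it looks empty. I'll lift, level it back, and check the jar.

Request:
move_arm([
  [[-0.018,0,-0.0085],[0,0,0]],
  [[-0.018,0,-0.0085],[0,0,0]],
  [[-0.018,0,-0.0085],[0,0,0]],
  [[-0.018,0,-0.0085],[0,0,0]],
  [[0,0,0],[0,0.97,0]],
  [[0,0,0],[0,0.97,0]],
  [[0,0,0],[0,0.97,0]],
  [[0,0,0],[0,0.97,0]],
  [[0,0,0],[0,0.97,0]],
  [[0,0,0],[0,0.97,0]],
  [[0,0,0],[0,0.97,0]],
  [[0,0,0],[0,0.97,0]],
  [[0,0,0],[0,0.97,0]],
  [[0,0,0],[0,0.97,0]],
  [[0,0,0],[0,0.97,0]],
  [[0,0,0],[0,0.97,0]],
  [[0,0,0],[0,0.97,0]],
  [[0,0,0],[0,0.97,0]],
])

```text
time: 31.73
tcp_pos: [0.4329, -0.2892, 0.2336]
orientation: [0.016, 0.986, -0.12, 0.115]
wrist_force: [-0.1, 0.6, -0.4]
grip_width: 0.0634
grip_force: 29.5
```

Request:
move_arm([
  [[0,0,0],[0.12,0,-0.46]],
  [[0,0,0],[0.23,0,-0.92]],
  [[0,0,0],[0.23,0,-0.92]],
  [[0,0,0],[0.23,0,-0.92]],
  [[0,0,0],[0.23,0,-0.92]],
  [[0,0,0],[0.23,0,-0.92]],
  [[0,0,0],[0.23,0,-0.92]],
  [[0,0,0],[0.23,0,-0.92]],
  [[0,0,0],[0.23,0,-0.92]],
  [[0,0,0],[0.12,0,-0.46]],
  [[0,0,0],[0,0.9,0]],
  [[0,0,0],[0,0.9,0]],
  [[0,0,0],[0,0.9,0]],
  [[0,0,0],[0,0.9,0]],
  [[0,0,0],[0,0.9,0]],
  [[0,0,0],[0,0.9,0]],
  [[0,0,0],[0,0.9,0]],
  [[0,0,0],[0,0.9,0]],
  [[0,0,0],[0,0.9,0]],
])

```text
time: 33.32
tcp_pos: [0.4323, -0.2897, 0.2328]
orientation: [-0.155, 0.827, 0.259, 0.474]
wrist_force: [0.5, 0.5, -0.7]
grip_width: 0.0627
grip_force: 29.5
```

```bash
python3 lip.py; python3 - <<'E'
from sim import *
p,M,q=cur();G=tool(np.radians(35),np.radians(30),0,-1);print("turn",R.from_matrix(M.T@G).as_rotvec()/.1)
p1=tcp_cup(G,np.array([.57,-.04,.10]));print("tool delta",M.T@(p1-p))
q1=sim([(M.T@(p1-p)/10,[0,0,0])]*10,p,M,q)
sim([(M.T@[0,0,-.0124],[0,0,0])]*8,*q1)
E
```

```text
t 33.3167 q [-1.3369  0.1032  1.9832  0.9311  1.6051 -0.6196] p [ 0.4323 -0.2897  0.2328] 
 [[ 0.4162  0.5744  0.7049]
 [ 0.2811 -0.8185  0.501 ]
 [ 0.8647 -0.0104 -0.5021]] 
F [ 0.4647  0.5196 -0.6764] 0.06271853411857653 29.51341657375451
cup axis [ 0.008  -0.0071  0.9999] th 0.6107907065998658 lip-jar [-0.0191  0.0171  0.2672]
turn [-0.061  0.025 -0.085]
tool delta [ 0.056 -0.124  0.283]
p [ 0.583 -0.031  0.14 ] q [-0.733  0.053  2.262  1.292  1.072 -0.601] speed frac 0.35 wrist [ 0.342 -0.202  0.313] elbow [ 0.016 -0.015  0.722]
p [ 0.583 -0.031  0.041] q [-0.733  0.33   2.232  1.433  1.02  -0.881] speed frac 0.17 wrist [ 0.342 -0.202  0.213] elbow [ 0.099 -0.089  0.7  ]
```

Request:
move_arm([
  [[0.0047,-0.0103,0.0236],[-0.06,0.025,-0.085]],
  [[0.0047,-0.0103,0.0236],[0,0,0]],
  [[0.0047,-0.0103,0.0236],[0,0,0]],
  [[0.0047,-0.0103,0.0236],[0,0,0]],
  [[0.0047,-0.0103,0.0236],[0,0,0]],
  [[0.0047,-0.0103,0.0236],[0,0,0]],
  [[0.0047,-0.0103,0.0236],[0,0,0]],
  [[0.0047,-0.0103,0.0236],[0,0,0]],
  [[0.0047,-0.0103,0.0236],[0,0,0]],
  [[0.0047,-0.0103,0.0236],[0,0,0]],
  [[0.0047,-0.0103,0.0236],[0,0,0]],
  [[0.0047,-0.0103,0.0236],[0,0,0]],
  [[-0.017,0,0.01],[0,0,0]],
  [[-0.017,0,0.01],[0,0,0]],
  [[-0.017,0,0.01],[0,0,0]],
  [[-0.017,0,0.01],[0,0,0]],
  [[0,0,0],[0,0,0]],
])

```text
time: 34.73
tcp_pos: [0.5847, -0.0288, 0.0574]
orientation: [-0.153, 0.827, 0.26, 0.475]
wrist_force: [-0.6, 0.7, -0.8]
grip_width: 0.063
grip_force: 29.5
```

```bash
python3 lip.py; python3 - <<'E'
from h import *
for c in("scene","top"):
  im=save(c,c+"6");print(c,[(np.round(x["xy"]),round(x["conf"],2)) for x in tip_of("ball1",c)],[(np.round(x["xy"]),round(x["conf"],2)) for x in tip_of("lump1",c)])
a=cv2.resize(cv2.imread("pics/scene6.png")[210:384,110:330],None,fx=3.4,fy=3.4,interpolation=cv2.INTER_CUBIC)
cv2.imwrite("pics/s6z.png",a)
E
```

```text
t 34.7333 q [-0.7271  0.2822  2.2415  1.4149  1.0208 -0.8394] p [ 0.5847 -0.0288  0.0574] 
 [[ 0.4148  0.5748  0.7054]
 [ 0.2841 -0.8183  0.4997]
 [ 0.8644 -0.0068 -0.5027]] 
F [-0.5508  0.6521 -0.765 ] 0.0629739241967969 29.524767277180217
cup axis [ 0.0065 -0.0038  1.    ] th 0.43172849011308884 lip-jar [0.1333 0.2782 0.0918]
scene [(array([259., 344.]), 0.61), (array([244., 326.]), 0.55), (array([253., 325.]), 0.52), (array([246., 332.]), 0.47), (array([240., 319.]), 0.43), (array([225., 326.]), 0.43)] [(array([255., 333.]), 0.47), (array([243., 354.]), 0.45), (array([250., 343.]), 0.43)]
top [(array([378., 226.]), 0.6), (array([382., 232.]), 0.59), (array([374., 248.]), 0.59), (array([374., 228.]), 0.44), (array([390., 223.]), 0.41)] [(array([380., 223.]), 0.52), (array([396., 236.]), 0.42)]
```

View pics/s6z.png

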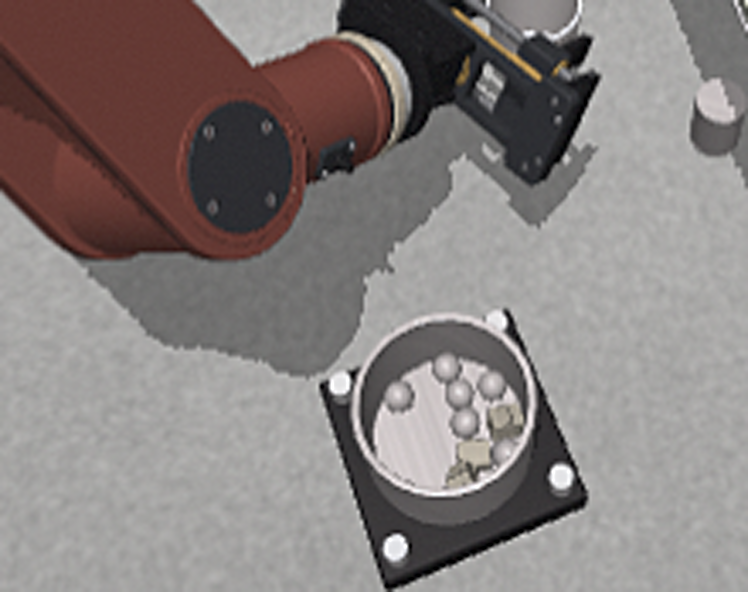

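All six balls — crop (398,396), (447,366), (458,392), (465,420), (490,384) and (505,452) — and three lumps are in the jar. Setting the beaker down.

Request:
move_arm([
  [[-0.006,0,0.0035],[0,0,0]],
  [[-0.004,0,0.0025],[0,0,0]],
  [[-0.0026,0,0.0015],[0,0,0]],
  [[-0.0013,0,0.0008],[0,0,0]],
  [[0,0,0],[0,0,0]],
  [[0,0,0],[0,0,0]],
])

```text
time: 35.53
tcp_pos: [0.5855, -0.0294, 0.0423]
orientation: [-0.153, 0.827, 0.258, 0.475]
wrist_force: [0.8, -0.4, -0.1]
grip_width: 0.0631
grip_force: 29.5
```

```bash
python3 lip.py
```

```text
t 35.5333 q [-0.7269  0.3277  2.2326  1.44    1.0148 -0.8817] p [ 0.5855 -0.0294  0.0423] 
 [[ 0.415   0.5726  0.707 ]
 [ 0.2825 -0.8198  0.4982]
 [ 0.8649 -0.007  -0.502 ]] 
F [ 0.8223 -0.4347 -0.099 ] 0.06310619547993114 29.525272972678067
cup axis [ 0.0059 -0.0045  1.    ] th 0.42301033736076227 lip-jar [0.1341 0.2775 0.0768]
```

Request:
move_arm([
  [[-0.0013,0,0.0007],[0,0,0]],
  [[-0.0006,0,0.0003],[0,0,0]],
  [[0,0,0],[0,0,0]],
  [[0,0,0],[0,0,0]],
])

```text
time: 35.87
tcp_pos: [0.5856, -0.0295, 0.0405]
orientation: [-0.152, 0.827, 0.259, 0.475]
wrist_force: [0.1, 0.9, -1.2]
grip_width: 0.0628
grip_force: 29.5
```

Request:
move_arm([
  [[0,0,0],[0,0,0]],
  [[0,0,0],[0,0,0]],
  [[0,0,0],[0,0,0]],
  [[0,0,0],[0,0,0]],
  [[0,0,0],[0,0,0]],
  [[0,0,0],[0,0,0]],
], jaw=1)

```text
time: 36.37
tcp_pos: [0.5856, -0.0295, 0.0405]
orientation: [-0.152, 0.827, 0.259, 0.475]
wrist_force: [-0.3, 0.4, 0.3]
grip_width: 0.0857
grip_force: 0.0
```

Request:
move_arm([
  [[0,0,-0.01],[0,0,0]],
  [[0,0,-0.02],[0,0,0]],
  [[0,0,-0.02],[0,0,0]],
  [[0,0,-0.02],[0,0,0]],
  [[0,0,-0.03],[0,0,0]],
  [[0,0,-0.03],[0,0,0]],
  [[0,0,-0.03],[0,0,0]],
  [[0,0,0],[0,0,0]],
  [[0,0,0],[0,0,0]],
])

```text
time: 37.12
tcp_pos: [0.4722, -0.1113, 0.1216]
orientation: [-0.15, 0.827, 0.258, 0.476]
wrist_force: [0.3, -0.3, 0.9]
grip_width: 0.0867
grip_force: 0.0
```

```bash
python3 lip.py; python3 - <<'E'
from h import *
for c in("scene","top"):
  im=save(c,c+"7");print(c)
  for t in "cup pan bottle vial weight ball1 lump1".split(): print(t,[(np.round(x["xy"]),round(x["conf"],2),np.round(atz(c,x["xy"],0)[:2],3)) for x in tip_of(t,c)])
E
```

```text
t 37.1167 q [-1.1049  0.0217  2.3474  1.0973  1.2931 -0.7654] p [ 0.4722 -0.1113  0.1216] 
 [[ 0.4146  0.5699  0.7095]
 [ 0.2839 -0.8217  0.4942]
 [ 0.8646 -0.0035 -0.5024]] 
F [ 0.255  -0.2931  0.9302] 0.08674891041511755 0.0
cup axis [ 0.0043 -0.0012  1.    ] th 0.2555441471661936 lip-jar [0.0208 0.1957 0.1561]
scene
cup [(array([267., 233.]), 0.98, array([ 0.574, -0.038])), (array([323., 250.]), 0.36, array([ 0.698, -0.113]))]
pan []
bottle [(array([262., 114.]), 0.77, array([0.647, 0.407])), (array([243., 341.]), 0.2, array([ 0.468, -0.293]))]
vial [(array([293., 155.]), 0.51, array([0.702, 0.21 ])), (array([210., 138.]), 0.4, array([0.473, 0.329]))]
weight [(array([320., 253.]), 0.53, array([ 0.687, -0.122]))]
ball1 [(array([226., 327.]), 0.61, array([ 0.437, -0.256])), (array([247., 334.]), 0.58, array([ 0.48, -0.28])), (array([263., 346.]), 0.53, array([ 0.509, -0.312])), (array([322., 251.]), 0.53, array([ 0.695, -0.117])), (array([252., 325.]), 0.48, array([ 0.494, -0.264])), (array([245., 323.]), 0.46, array([ 0.479, -0.256])), (array([242., 319.]), 0.46, array([ 0.473, -0.
[... 276 characters left out ...]
y([ 0.266, -0.413])), (array([312., 152.]), 0.22, array([ 0.701, -0.119]))]
bottle [(array([125., 173.]), 0.8, array([0.649, 0.4  ]))]
vial [(array([202., 152.]), 0.66, array([0.704, 0.185]))]
weight [(array([388., 230.]), 0.72, array([ 0.482, -0.325])), (array([310., 153.]), 0.66, array([ 0.698, -0.115]))]
ball1 [(array([381., 228.]), 0.54, array([ 0.488, -0.306])), (array([390., 224.]), 0.54, array([ 0.499, -0.332])), (array([374., 226.]), 0.54, array([ 0.492, -0.286])), (array([376., 233.]), 0.53, array([ 0.475, -0.29 ]))]
lump1 [(array([395., 236.]), 0.62, array([ 0.465, -0.343])), (array([382., 223.]), 0.59, array([ 0.501, -0.308])), (array([385., 231.]), 0.59, array([ 0.479, -0.316]))]
```

View pics/scene7.png

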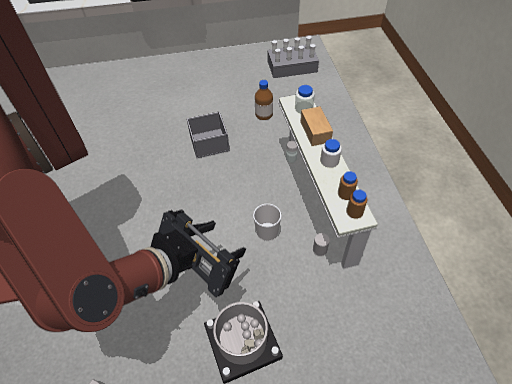

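The beaker stands upright and empty at (267,222), with six balls and three lumps in the jar. The pan is where it was placed, the bystanders haven't moved, and the arm is clear.

```bash
python3 -c "
from cell import *
print(finish_job())"
```

```text
the job is handed in; nothing more can be done
None
```

Done and handed in at about 37 s: the three lumps and then the six balls are in the jar, the empty pan and empty beaker are back down on the bench and released, and the bottle, vial and weight show in place.

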